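# Clamp a plaster mould in the corner jig and hold it for taping

## Task

I am about to tape up this closed plaster mould. Draw the sprung jaw of the corner jig back by its knob, stand the mould upright on the jig's board between the jaw and the two fences and let go of it, then slide the jaw up by its knob until it presses the mould square into the corner, tight against both fences, and the red band on the jaw's stem has gone right into the slide. Finish while still pushing the slide like that, with the mould held by the jaw alone, and leave the tape, the glass and the clay beaker where they are.

Things in the scene. Friction and masses are not known exactly. Their poses are not given: they have to be found in the camera images.
- jig: Corner jig fixed to the bench: plywood board, top 18 mm above the bench, x = -242 to 80, y = -95 to 95 mm. Origin on the bench under the centre of the seated mould; z up; +x = the way the jaw slides shut, towards the corner. The seated mould's four corners point along this frame's x and y axes (mould turned 45 degrees to the jig); its underside is then 18 mm above the bench.
- left_fence: Dark wood fence on the jig's +y side, frame as the jig's. 16 mm thick, top 48 mm above the bench. Its flat inner face lies 30 mm from the jig's origin in the direction halfway between +x and +y, at right angles to that direction, and is about 69 mm long, with a slippery white plastic facing.
- right_fence: Dark wood fence on the jig's -y side, frame as the jig's. The mirror image of the left fence: inner face 30 mm from the jig's origin in the direction halfway between +x and -y. The two fences form the 90 degree corner.
- slide (a joint): Position (m) of the aluminium slide (56 x 52 mm, top 54 mm above the bench): 0 = fully in, towards the corner; 0.09 = fully back, towards the robot. At 0.030 the jaw just meets the seated mould. Starts at 0 to 0.025, with the jaw in the mould's place. Friction 1.5 N; stays where left unless the jaw's spring pushes it back.
- knob (a point): Middle of the upright wooden knob on the slide (moves with it), 88 mm above the bench; the place to take hold. Knob round, 26 mm in diameter between 70 and 102 mm above the bench, domed top at 108 mm. In the jig's frame it is at y = 0, x = -(100 mm + slide), so -130 mm at slide = 0.030.
- jaw (a joint): How far (m) the sprung V jaw is pushed back into the slide: 0 = spring at rest, 0.018 = solid. The spring takes 1.5 N per mm. The 7 mm wide red band on the steel stem ends at the dark collar on the slide's front at rest and is wholly inside from 0.007 on.
- jaw_notch (a point): Inside corner of the jaw's 90 degree notch (moves with the jaw), 36 mm above the bench. The jaw's two wings are parallel to the fences, cover 36 mm of a mould side each, 12 mm thick, plastic-faced, top 52 mm above the bench. With the jaw touching the seated mould it is at x = -42, y = 0 mm in the jig's frame.
- mould: Closed two-part plaster mould: white block 60 x 60 mm, 78 mm tall, with a 26 mm pouring hole in the top and a dark parting line; about 0.33 kg. Origin at the centre of its underside, z up, x and y square to its sides. Stands upright on the bench left of the jig. Any of its four sides may face a fence.
- tape: Roll of masking tape lying flat, 104 x 102 x 25 mm, origin at the centre of its underside. Leave it alone.
- glass: Glass tumbler, 75 mm across, 77 mm tall, origin at the centre of its underside. Leave it alone.
- beaker: Grey-brown clay beaker, about 76 mm across, 84 mm tall, origin at the centre of its underside. Leave it alone.

How it is judged:
By the outcome, as a careful person would: the job done as asked, in the order asked, and still so for the second after the job is handed in, while the arm keeps its last pose, push and grip.
It also fails if it takes over 61 s, if anything falls off the work surface, if the arm or the gripper's body presses on something with over 40 N, if the wrist force passes 120 N, or if a joint passes its speed limit or range.

## Robot

A 6-joint arm with a two-finger parallel gripper is mounted at the origin on the work surface; the furniture and walls round the work are solid. World frame = base frame: x ahead of the robot, y to its left, z up, the work surface at z = 0. Lengths are in mm, angles in degrees, forces in N, time in s.
With the tool pointing down it reaches from about 275 to 825 mm from the base axis. Payload 5.2 kg.
Tool frame: the origin (TCP) lies on the centre line of the jaws, within the pads' length; the fingertips stand 17 mm ahead of it and the grasp point (between the pads) lies 2 mm behind it (env.nose_length is the distance from the TCP to the fingertips, in mm); z points along the fingers, y is the direction in which the jaws open and shut (so a half turn about z gives the same grasp; the last joint's range is limited). The gripper opens to 93 mm and grips with 3 to 60 N. Pads are 15 mm wide; open, the fingers measure 128 mm over their backs; the gripper's body (75 mm by 188 mm) begins 65 mm behind the grasp point.
Start: joints at [61.203, 14.817, 87.949, -0, 77.235, -11.62], TCP at [162.409, 525.479, 235.653] pointing down, gripper open.
Joint ranges: [-179.93, 179.93], [-52.35, 119.4], [10.71, 147.94], [-69.91, 249.91], [12.55, 155.21], [-178.61, 178.61]. Speed limits (degrees/s): [147.25, 147.25, 180, 180, 180, 180].

## Interface

Orientations are given as [roll, pitch, yaw] about the fixed x, y, z axes, in that order (R = Rz(yaw) Ry(pitch) Rx(roll)).
In Python, from bench import env gives the robot as it stands. The module is installed in compiled form; this text tells all that it offers. Calls block until the motion is done:
- env.goto(position, orientation): joint-space move of the TCP to a pose.
- env.move_straight(position, rate=150, rotation=None): straight line of the TCP; rotation=None keeps the orientation; rate is the mean speed in mm/s.
- env.move_joints(angles): joint-space move.
- env.ungrasp() and env.grasp(): open the fingers fully, or close them until they stop; the grip force is fixed at half the most.
- env.wait(seconds).
- env.solve_ik(position, orientation): joint angles nearest the present ones, or None.
- env.get_obs(): the state.
- env.snapshot(name): name is "side" or "top" or "wrist"; returns the picture (400x640x3 uint8, blue, green, red); there is no depth.
- env.camera_model(name): a dict with "fx", "fy", "cx", "cy" (pixels), "xyz" and "attitude" of the camera in the world; the wrist camera has in their place "mount" (4x4, takes a point from camera to tool coordinates, whose origin is the TCP and whose axes are the flange's). Camera axes: x right, y up, looking along -z (the intrinsics and any distortion apply to the point x, -y, -z); pixel columns grow to the right and rows downward; lengths in mm; the calibration is good to about 2 mm. A picture is of the moment at which its call begins: read the wrist's pose just before it. camera_model takes no time and is no camera call.
A pose or a line that the arm cannot do raises env.PlanningError and nothing moves.
- env.job_done(): hands the job in, once; it reports no verdict.
The state is a dict: "time_s": time; "q": joint angles; "joint_velocities": joint speeds; "joint_torque": joint torques, N m; "eef_pos": TCP position; "ee_rot": TCP orientation; "wrist_force": force on the tool from outside, world axes, zero at the start; "moment": the same for the moment, N m; "width": finger opening in mm.
Only numpy, scipy, OpenCV 4.12 (cv2) and the standard library are available. Lean on these libraries where they do the work, as an engineer would, in place of code of your own. Each camera call takes 0.05 s, during which the arm holds its last target.

## Working session

There is one attempt and no reset: what is moved stays moved. The work goes in short steps, each a Python script; the robot and the scene stay as the last script left them, time stands still between calls to the robot, and variables do not carry over. Pictures are saved under pics/ and viewed, and the job is handed in when it is done.

```bash
mkdir -p pics
python3 - <<'E'
from bench import env
import cv2
for n in ["side","top","wrist"]:
    o=env.get_obs(); im=env.snapshot(n); cv2.imwrite(f"pics/a_{n}.png",im); print(n,env.camera_model(n))
print({k:o[k] for k in o}); print(env.nose_length)
E
```

```text
side {'fx': 509.6684931206317, 'fy': 509.6684931206317, 'cx': 322.9173065412526, 'cy': 196.97219760931088, 'xyz': array([  458.10838238, -1314.82642066,   823.29821458]), 'attitude': array([61.70028751,  1.23376747, -7.26246647])}
top {'fx': 429.1606755955502, 'fy': 429.1606755955502, 'cx': 316.11078260841776, 'cy': 195.64740545376822, 'xyz': array([ 465.67400654,   37.41741117, 1136.16161104]), 'attitude': array([  7.02859061,   0.64083611, -90.84596522])}
wrist {'fx': 299.0494015419974, 'fy': 299.0494015419974, 'cx': 314.64007960050805, 'cy': 200.9730775496428, 'mount': array([[ 4.17140860e-04,  9.63100455e-01,  2.69141859e-01,
         7.41605990e+01],
       [ 9.99999475e-01, -1.49755222e-04, -1.01400547e-03,
        -1.16923747e+00],
       [-9.36283735e-04,  2.69142140e-01, -9.63100011e-01,
        -1.48313889e+02],
       [ 0.00000000e+00,  0.00000000e+00,  0.00000000e+00,
         1.00000000e+00]])}
{'time_s': 0.1, 'q': array([ 6.12026788e+01,  1.48534300e+01,  8.80018707e+01,  2.28152175e-04,
        7.72336989e+01, -1.16191300e+01]), 'joint_velocities': array([-0.04493272, -0.15337905, -0.158407  ,  0.0050161 , -0.12744836,
       -0.09323911]), 'joint_torque': array([ 1.44289137e-03, -4.38201892e+01, -2.84644586e+01,  7.20687211e-02,
        3.61807854e-02, -3.29680859e-05]), 'eef_pos': array([162.19760246, 525.08445892, 234.93691005]), 'ee_rot': array([-1.79912869e+02, -1.81428167e-02,  1.62821744e+02]), 'wrist_force': array([ 0.11544849,  0.25727426, -0.58027956]), 'moment': array([0.00623838, 0.02078292, 0.00926402]), 'width': 92.9196408682664}
17.0
```

View pics/a_top.png

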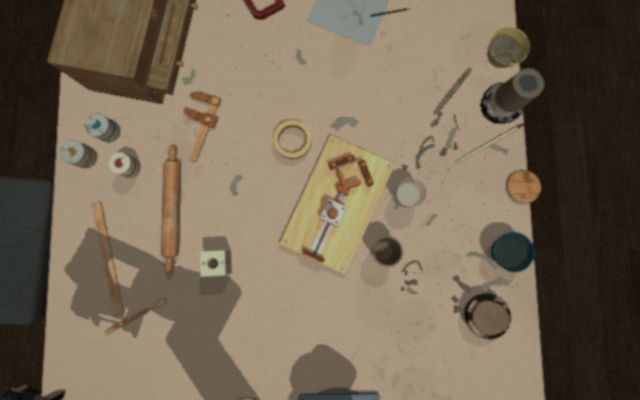

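View pics/a_side.png

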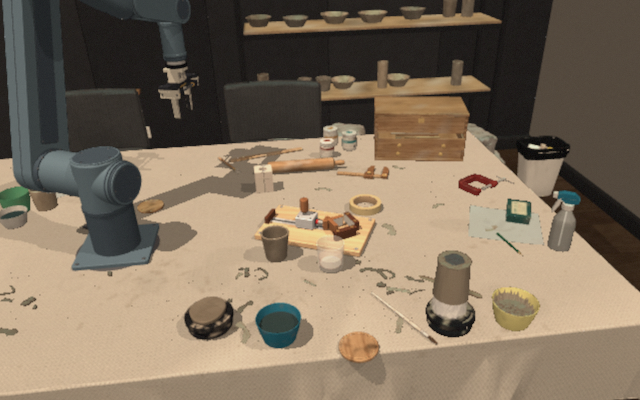

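View pics/a_wrist.png

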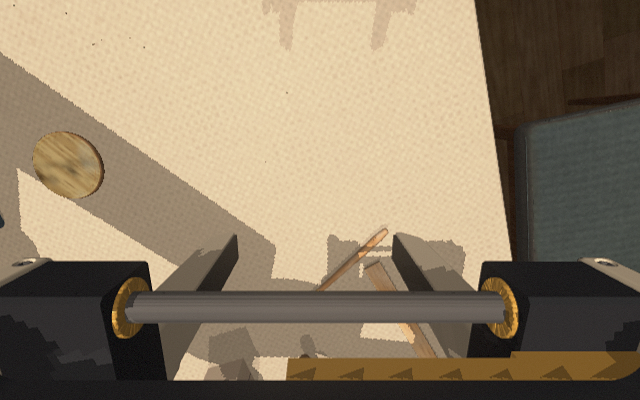

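```bash
cat > h.py <<'E'
from bench import env
import numpy as np, cv2, math
from scipy.spatial.transform import Rotation as Ro
def cam(name,obs=None):
    m=env.camera_model(name)
    K=np.array([[m['fx'],0,m['cx']],[0,m['fy'],m['cy']],[0,0,1.]])
    D=m.get('distortion')
    if 'xyz' in m: R=Ro.from_euler('xyz',m['attitude'],degrees=True).as_matrix(); t=np.array(m['xyz'])
    else:
        Rt=Ro.from_euler('xyz',obs['ee_rot'],degrees=True).as_matrix()
        M=m['mount']; R=Rt@M[:3,:3]; t=Rt@M[:3,3]+obs['eef_pos']
    return K,R,t
def ray(c,uv,z):
    K,R,t=c; uv=np.atleast_2d(uv).astype(float)
    d=np.c_[(uv[:,0]-K[0,2])/K[0,0],-(uv[:,1]-K[1,2])/K[1,1],-np.ones(len(uv))]@R.T
    s=(z-t[2])/d[:,2]
    return t+d*s[:,None]
def proj(c,P):
    K,R,t=c; p=(np.atleast_2d(P)-t)@R
    return np.c_[K[0,2]+K[0,0]*p[:,0]/-p[:,2],K[1,2]-K[1,1]*p[:,1]/-p[:,2]]
E
python3 - <<'E'
from h import *
c=cam('top')
for n,uv,z in [('corner',(329,137),18),('c2',(394,163),18),('c3',(345,273),18),('c4',(281,241),18),('knob top',(333,213),105),('mould hole',(213,264),78),('tape',(293,139),25),('glass',(408,194),77),('beaker',(388,252),84)]:
    print(n,ray(c,uv,z)[0].round(1))
im=cv2.imread('pics/a_top.png')
cv2.imwrite('pics/b_top.png',cv2.resize(im[110:300,180:440],None,fx=3,fy=3,interpolation=cv2.INTER_CUBIC))
im=cv2.imread('pics/a_side.png')
cv2.imwrite('pics/b_side.png',cv2.resize(im[150:290,200:460],None,fx=3,fy=3,interpolation=cv2.INTER_CUBIC))
E
```

```text
corner [760.9  11.2  18. ]
c2 [ 687.4 -159.4   18. ]
c3 [402.5 -23.3  18. ]
c4 [486.7 140.7  18. ]
knob top [550.2   7.  105. ]
mould hole [432.1 301.7  78. ]
tape [755.3 106.9  25. ]
glass [ 596.9 -180.8   77. ]
beaker [ 455.  -125.1   84. ]
```

View pics/b_top.png

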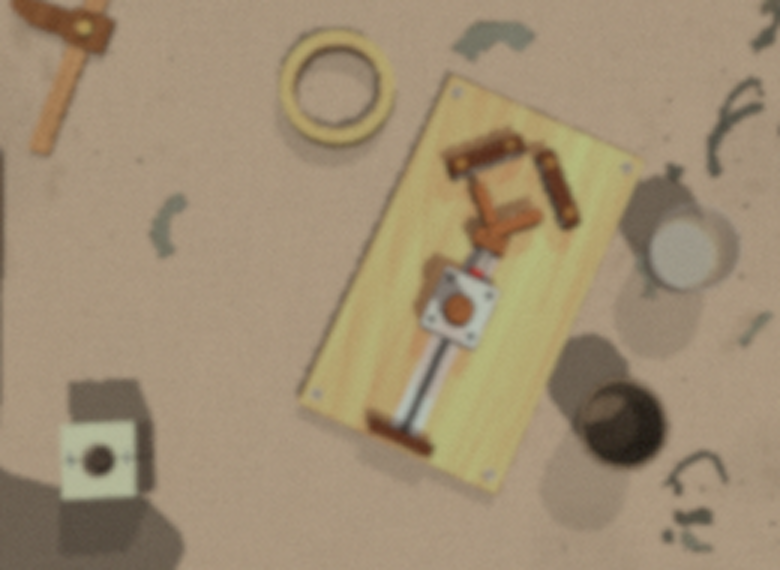

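View pics/b_side.png

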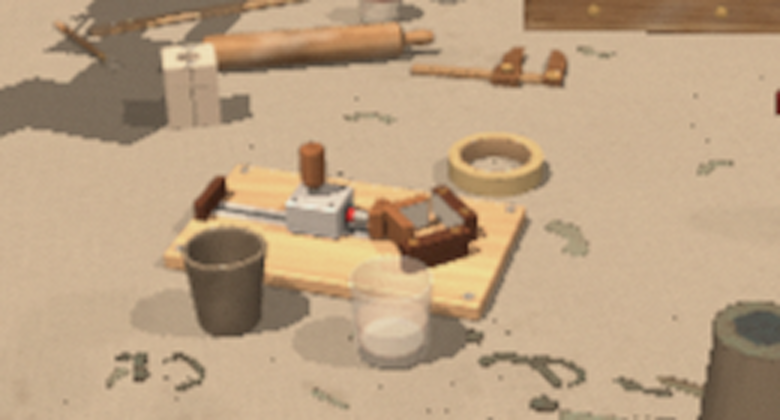

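Run:
```python
from h import *
c=cam('top')
im=cv2.imread('pics/a_top.png'); hsv=cv2.cvtColor(im,cv2.COLOR_BGR2HSV)
for p in [(360,230),(300,230),(250,200),(213,250),(333,213)]: print(p,hsv[p[1],p[0]])
m=((hsv[...,0]>18)&(hsv[...,0]<32)&(hsv[...,1]>85)&(hsv[...,2]>110)).astype(np.uint8)*255
m[:130]=0;m[:,:275]=0;m[280:]=0;m[:,400:]=0
m=cv2.morphologyEx(m,cv2.MORPH_OPEN,np.ones((3,3)))
cn=max(cv2.findContours(m,0,2)[0],key=cv2.contourArea); r=cv2.minAreaRect(ray(c,cn[:,0],18)[:,:2].astype(np.float32))
print(r,cv2.boxPoints(r).round(1))
a=cv2.approxPolyDP(cv2.convexHull(cn),6,True)[:,0];print(a.tolist()); print(ray(c,a,18).round(1))
# mould top
m2=((hsv[...,1]<75)&(hsv[...,2]>150)).astype(np.uint8)*255
m2[:240]=0;m2[290:]=0;m2[:,:190]=0;m2[:,240:]=0
cn=max(cv2.findContours(m2,0,2)[0],key=cv2.contourArea)
print(cv2.contourArea(cn),cv2.boundingRect(cn)); r=cv2.minAreaRect(ray(c,cn[:,0],78)[:,:2].astype(np.float32)); print(r)
v=im.copy(); v[m>0]=(0,0,255); v[m2>0]=(255,0,0); cv2.imwrite('pics/c.png',v[110:300,180:440])
```

```text
(360, 230) [ 22  97 178]
(300, 230) [ 26  90 179]
(250, 200) [ 17  65 168]
(213, 250) [ 24  50 133]
(333, 213) [ 12 163 144]
((597.47314453125, 22.09545135498047), (127.38893127441406, 321.042724609375), 64.30725860595703) [[ 425.2   34.3]
 [ 714.5 -104.9]
 [ 769.7    9.9]
 [ 480.4  149.1]]
[[371, 153], [310, 247], [284, 246], [326, 141]]
[[715.4 -99.5  18. ]
 [470.1  65.7  18. ]
 [473.7 133.   18. ]
 [750.1  19.4  18. ]]
863.0 (190, 240, 35, 36)
((448.64862060546875, 316.89544677734375), (86.3525161743164, 83.85918426513672), 0.6621466875076294)
```

View pics/c.png

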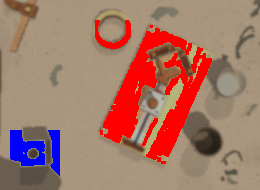

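```bash
cat >> h.py <<'E'
def fitjig(c,uv):
    # uv order: (80,95),(80,-95),(-242,-95),(-242,95)
    J=np.array([(80,95),(80,-95),(-242,-95),(-242,95)],float); W=ray(c,uv,18)[:,:2]
    jm,wm=J.mean(0),W.mean(0); H=(J-jm).T@(W-wm)
    th=math.atan2(H[0,1]-H[1,0],H[0,0]+H[1,1]); R=np.array([[math.cos(th),-math.sin(th)],[math.sin(th),math.cos(th)]])
    o=wm-R@jm; return o,math.degrees(th),W,W-(J@R.T+o)
E
python3 - <<'E'
from h import *
c=cam('top')
uv=np.array([(448,73),(641,160),(496,488),(298,393)])/3+[180,110]
o,th,W,res=fitjig(c,uv-0.3); print(o,th,W.round(1),res.round(1))
t=math.radians(th);ex=np.array([math.cos(t),math.sin(t)]);ey=np.array([-ex[1],ex[0]])
print('slide from knob',-(np.array([550.2,7])-o)@ex-100,(np.array([550.2,7])-o)@ey)
for n,p in dict(beaker=(455,-125),glass=(597,-181),tape=(755,107),mould=(432,302)).items(): print(n,(np.array(p)-o)@ex,(np.array(p)-o)@ey)
yaw=th+90
p=o+ex*-80-ey*60
q=env.solve_ik([*p,220],[180,0,yaw]);print(p,q)
E
```

```text
[660.01462841 -41.13960335] -25.632145154972715 [[ 769.    10.9]
 [ 687.3 -157.7]
 [ 404.1  -23.4]
 [ 487.5  145.8]] [[-4.2  1. ]
 [-3.7  3.7]
 [ 3.4 -1.3]
 [ 4.6 -3.4]]
slide from knob 19.832557414992806 -4.102707193277464
beaker -148.56182535004334 -164.2953074091304
glass 3.6890821048476314 -153.35633217548886
tape 21.553903572795555 174.65105821978617
mould -354.01502650990255 210.73400095645115
[561.93193237 -60.6276699 ] [-1.74633439e+01  1.69886390e+01  8.72237681e+01 -2.54444375e-14
  7.57875929e+01  8.16880127e+00]
```

Run:
```python
from h import *
env.goto([562,-60.6,220],[180,0,64.4])
env.wait(0.2)
o=env.get_obs(); im=env.snapshot('wrist'); cv2.imwrite('pics/d_wrist.png',im); print(o['time_s'],o['eef_pos'],o['ee_rot'])
import json; json.dump(dict(p=list(o['eef_pos']),r=list(o['ee_rot'])),open('d.json','w'))
im=env.snapshot('top'); cv2.imwrite('pics/d_top.png',im)
```

```text
2.8667 [562.03779796 -59.90881438 220.03274515] [ 1.79998611e+02 -4.98019470e-03  6.44651890e+01]
```

View pics/d_wrist.png

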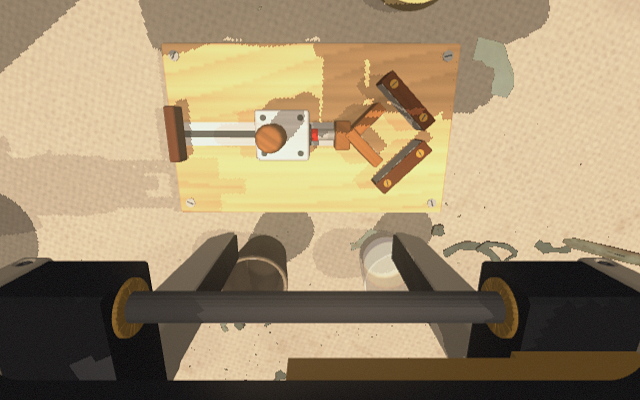

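View pics/d_top.png

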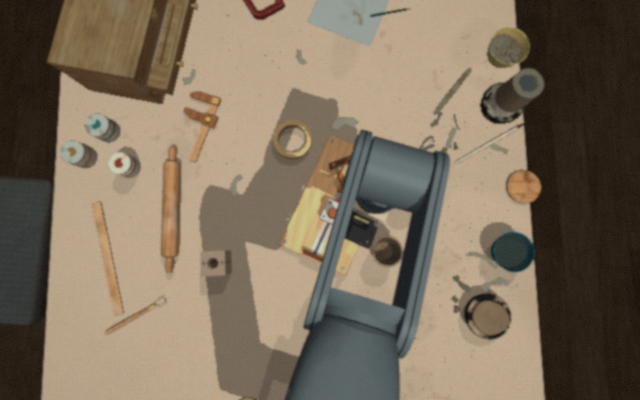

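Run:
```python
from h import *
im=cv2.imread('pics/d_wrist.png')
t=[im[a:a+36,b:b+48] for a,b in [(26,140),(26,435),(195,160),(195,415)]]
t=[cv2.resize(x,None,fx=8,fy=8,interpolation=cv2.INTER_NEAREST) for x in t]
cv2.imwrite('pics/e.png',np.vstack([np.hstack(t[:2]),np.hstack(t[2:])]))
cv2.imwrite('pics/e2.png',cv2.resize(im[60:200,240:440],None,fx=4,fy=4,interpolation=cv2.INTER_NEAREST))
```

```text
(no output)
```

View pics/e.png

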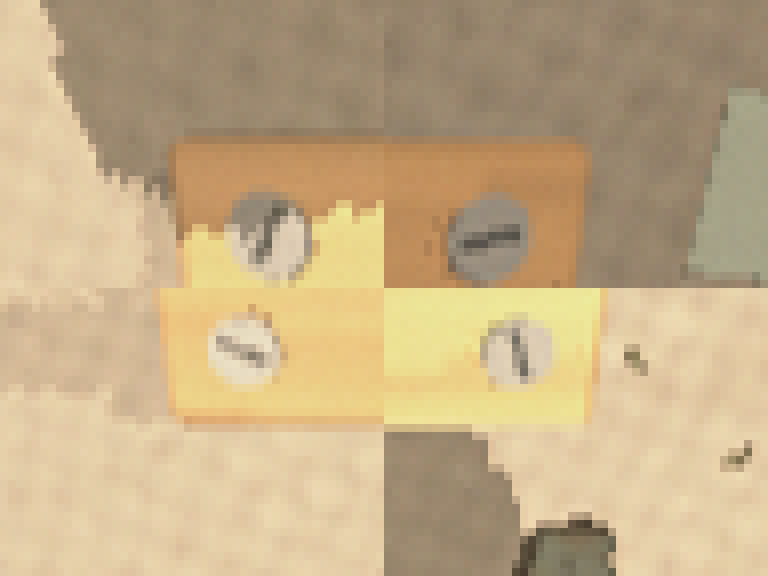

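View pics/e2.png

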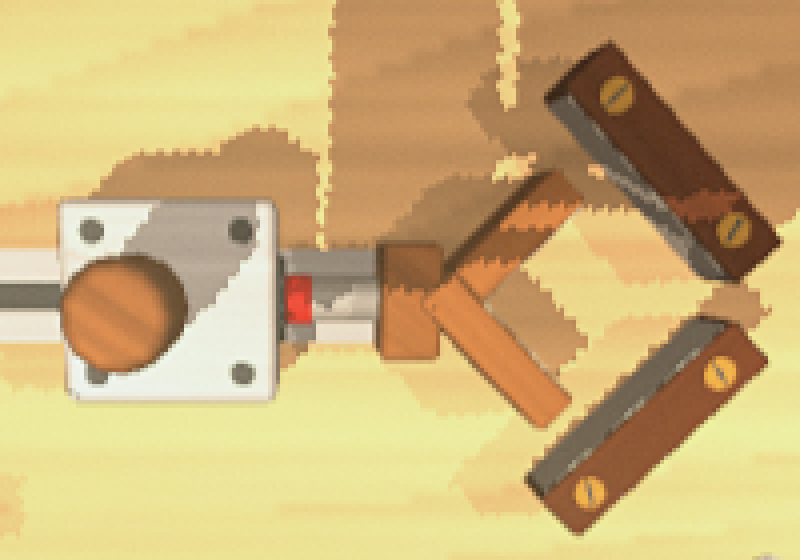

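Run:
```python
from h import *
import json
d=json.load(open('d.json')); c=cam('wrist',dict(eef_pos=np.array(d['p']),ee_rot=np.array(d['r'])))
uv=np.array([(460.7,43.4),(440.7,211.7),(181.5,211.3),(161.5,43.2)])-.5
o,th,W,res=fitjig(c,uv); print(o,th,res.round(1))
t=math.radians(th);ex=np.array([math.cos(t),math.sin(t)]);ey=np.array([-ex[1],ex[0]])
J=lambda p:((p[:,:2]-o)@np.c_[ex,ey]).round(1)
print('knob',J(ray(c,(270.8,137.8),102)))
f=lambda a:np.array(a,float)/4+[240,60]-.5
print('slide top corners',J(ray(c,f([(60,202),(275,200),(278,400),(68,402)]),54)))
print('fence inner top edge L',J(ray(c,f([(547,97),(735,283)]),48)),'R',J(ray(c,f([(545,497),(728,318)]),48)))
print('screws fence',J(ray(c,f([(617,95),(734,230),(720,374),(590,493)]),48)))
print('notch z52',J(ray(c,f([(428,298)]),52)), 'collar',J(ray(c,f([(286,300),(312,300)]),36)))
```

```text
[655.97207549 -42.05265248] -25.610319686860354 [[-2.6 -0.3]
 [-1.2  2.4]
 [ 2.3  0.7]
 [ 1.6 -2.7]]
knob [[-1.147e+02 -1.000e-01]]
slide top corners [[-136.9   24.3]
 [ -82.9   24.9]
 [ -82.3  -25.4]
 [-137.5  -26. ]]
fence inner top edge L [[-14.7  49.8]
 [ 36.9   4.5]] R [[ -9.4 -52.6]
 [ 36.   -4.5]]
screws fence [[  2.8  50.3]
 [ 35.3  17.8]
 [ 35.2 -19.1]
 [  2.8 -51.5]]
notch z52 [[-43.5   0.7]] collar [[-80.4  -0.7]
 [-73.3  -0.7]]
```

```bash
cat >> h.py <<'E'
O=np.array([656.5,-42.0]); TH=-25.61
_t=math.radians(TH);EX=np.array([math.cos(_t),math.sin(_t)]);EY=np.array([-EX[1],EX[0]])
def JW(x,y,z): return [*(O+EX*x+EY*y),z]
def WJ(p): p=np.array(p); return np.r_[(p[:2]-O)@EX,(p[:2]-O)@EY,p[2:]]
def st(l=''):
    o=env.get_obs(); f=o['wrist_force']; print(l,'t%.2f'%o['time_s'],'J',WJ(o['eef_pos']).round(1),'rot',o['ee_rot'].round(1),'F jig',(f[:2]@EX).round(1),(f[:2]@EY).round(1),f[2].round(1),'w',o['width'].round(1)); return o
E
python3 - <<'E'
from h import *
st()
env.goto(JW(-114.5,0,150),[180,0,64.4]); st('above')
env.move_straight(JW(-114.5,0,86),rate=120); st('down')
env.grasp(); st('grasped')
x=WJ(env.get_obs()['eef_pos'])[0]
cv2.imwrite('pics/f_side.png',env.snapshot('side'))
env.move_straight(JW(-114.5-30,0,86),rate=80); st('pull30')
env.move_straight(JW(-114.5-69,0,86),rate=80); st('pull69')
cv2.imwrite('pics/f2_side.png',env.snapshot('side'))
E
python3 - <<'E'
import cv2,numpy as np
a=[cv2.resize(cv2.imread(f'pics/{n}.png')[100:300,200:460],None,fx=2.9,fy=1.45*2,interpolation=cv2.INTER_CUBIC)[:290*2] for n in ['f_side','f2_side']]
cv2.imwrite('pics/f_c.png',cv2.resize(np.hstack(a),(800,310)))
cv2.imwrite('pics/f2_c.png',a[1])
E
```

```text
Traceback (most recent call last):
  File "h.py", line 32, in st
    o=env.get_obs(); f=o['wrist_force']; print(l,'t%.2f'%o['time_s'],'J',WJ(o['eef_pos']).round(1),'rot',o['ee_rot'].round(1),'F jig',(f[:2]@EX).round(1),(f[:2]@EY).round(1),f[2].round(1),'w',o['width'].round(1)); return o
                                                                                                                                                                                                ^^^^^^^^^^^^^^^^
AttributeError: 'float' object has no attribute 'round'
[ WARN:0@0.051] global loadsave.cpp:275 findDecoder imread_('pics/f_side.png'): can't open/read file: check file path/integrity
Traceback (most recent call last):
TypeError: 'NoneType' object is not subscriptable
```

```bash
sed -i "s/o\['width'\].round(1)/round(float(o['width']),1)/" h.py
python3 - <<'E'
from h import *
st()
env.goto(JW(-114.5,0,150),[180,0,64.4]); st('above')
env.move_straight(JW(-114.5,0,86),rate=120); st('down')
env.grasp(); st('grasped')
cv2.imwrite('pics/f_side.png',env.snapshot('side'))
env.move_straight(JW(-114.5-30,0,86),rate=80); st('pull30')
env.move_straight(JW(-114.5-69,0,86),rate=80); st('pull69')
im=env.snapshot('side');cv2.imwrite('pics/f2_side.png',im)
cv2.imwrite('pics/f2_c.png',cv2.resize(im[100:300,200:460],None,fx=2.9,fy=2.9,interpolation=cv2.INTER_CUBIC))
E
```

```text
t2.97 J [-77.3 -57.2 220. ] rot [180.   -0.   64.4] F jig -0.3 -0.4 -0.1 w 93.3
above t3.44 J [-114.7    0.3  149.8] rot [-180.     0.    64.5] F jig 0.6 0.2 -0.6 w 93.4
down t4.12 J [-113.4   -0.2   86.9] rot [179.9  -0.   64.4] F jig 0.2 0.3 -0.3 w 93.1
grasped t5.19 J [-114.9   -0.    85.9] rot [-180.     0.    64.4] F jig -0.9 -0.2 1.6 w 25.5
pull30 t5.77 J [-145.4    0.    85.9] rot [-179.9    0.    64.4] F jig -1.3 1.1 -1.0 w 24.9
pull69 t6.40 J [-184.2   -0.    85.9] rot [-179.9    0.    64.4] F jig -1.5 0.8 -2.1 w 25.0
```

View pics/f2_c.png

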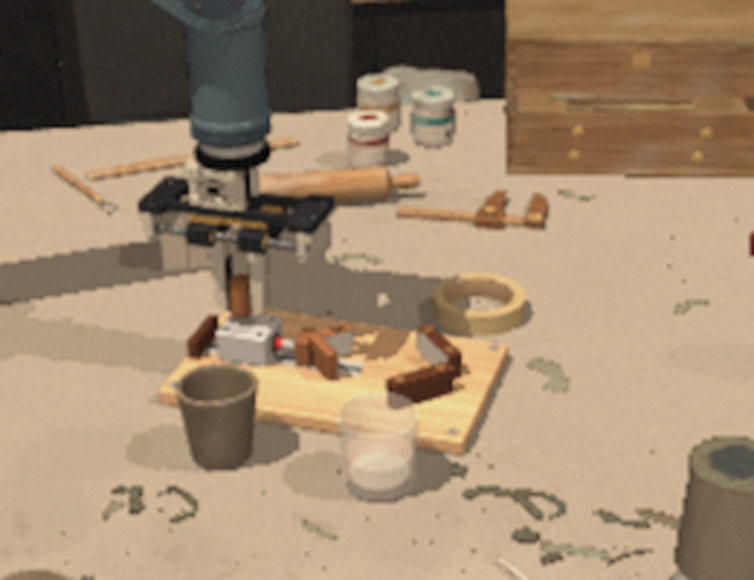

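Run:
```python
from h import *
env.ungrasp(); st('open')
p=env.get_obs()['eef_pos']; env.move_straight([p[0],p[1],150],rate=150)
env.goto([432,235,200],[180,0,90]); env.wait(0.2); o=st('look')
im=env.snapshot('wrist'); cv2.imwrite('pics/g_wrist.png',im)
import json; json.dump(dict(p=list(o['eef_pos']),r=list(o['ee_rot'])),open('g.json','w'))
cv2.imwrite('pics/g_top.png',env.snapshot('top'))
```

```text
open t7.62 J [-183.5    0.    86. ] rot [-180.    -0.    64.4] F jig 0.1 0.3 -0.6 w 93.1
look t9.25 J [-321.2  151.8  199.4] rot [-179.9    0.    89.8] F jig -0.2 -0.7 0.7 w 93.6
```

View pics/g_wrist.png

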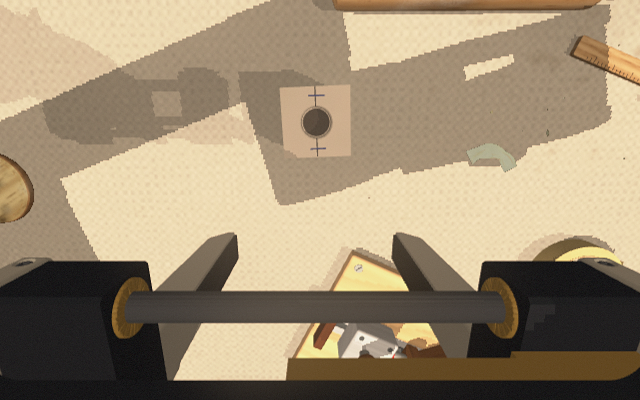

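View pics/g_top.png

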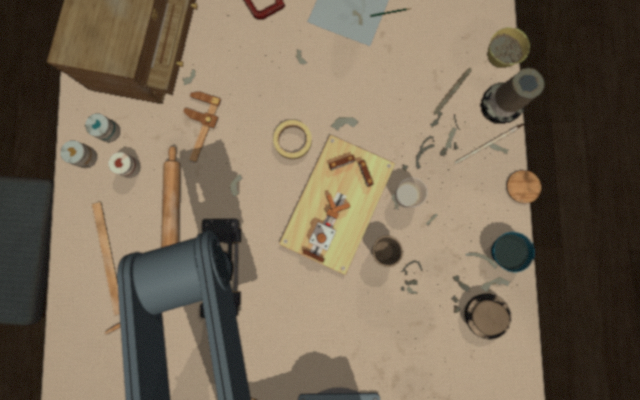

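Run:
```python
from h import *
import json
d=json.load(open('g.json')); c=cam('wrist',dict(eef_pos=np.array(d['p']),ee_rot=np.array(d['r'])))
im=cv2.imread('pics/g_wrist.png'); hsv=cv2.cvtColor(im,cv2.COLOR_BGR2HSV)
print(hsv[90,300],hsv[70,330],hsv[160,300],im[90,300],im[70,330],im[180,300],im[156,330])
g=im[...,2]; m=np.zeros_like(g); roi=(slice(78,166),slice(274,358)); m[roi]=(g[roi]>(int(g[90,300])+int(g[70,330]))//2)*255
cn=max(cv2.findContours(m,0,2)[0],key=cv2.contourArea); h=cv2.convexHull(cn); 
print(cv2.boundingRect(cn),cv2.approxPolyDP(h,5,True)[:,0].tolist())
W=ray(c,h[:,0],78)[:,:2].astype(np.float32); print(cv2.minAreaRect(W))
print('hole',ray(c,(316.5,122.5),78), 'crosses',ray(c,[(316,95.5),(317,149)],78))
cv2.imwrite('pics/g_c.png',cv2.resize(im[70:170,260:370],None,fx=6,fy=6,interpolation=cv2.INTER_NEAREST))
```

```text
[ 16  77 203] [ 18  71 157] [ 17  70 165] [142 174 203] [113 139 157] [124 150 173] [132 161 187]
(280, 84, 71, 74) [[350, 155], [297, 157], [285, 150], [280, 88], [349, 84]]
((433.759033203125, 303.2132873535156), (59.88865280151367, 60.52975845336914), 1.9405845403671265)
hole [[434.39256901 302.98199912  78.        ]] crosses [[433.97956332 325.24513972  78.        ]
 [434.82548964 280.09099028  78.        ]]
```

View pics/g_c.png

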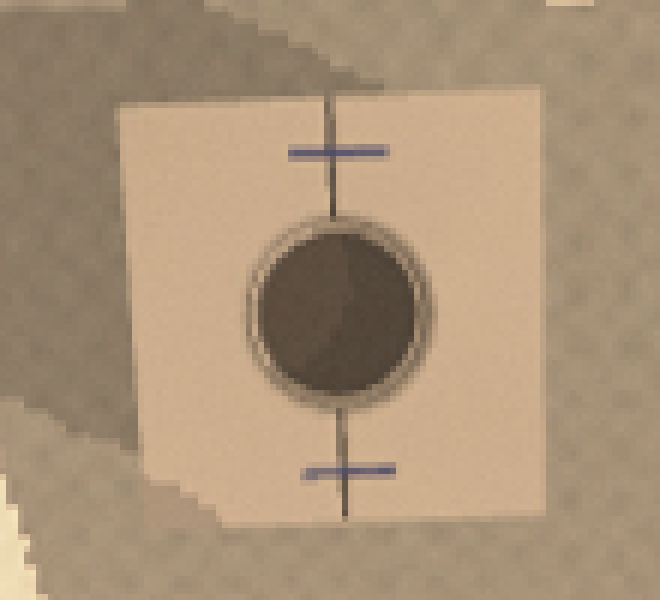

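Run:
```python
from h import *
env.goto([434,303,130],[180,0,91.5]); st('above')
env.move_straight([434,303,58],rate=100); st('down')
env.grasp(); o=st('grasp'); print(o['eef_pos'],o['ee_rot'])
env.move_straight([434,303,190],rate=150); o=st('up'); print(o['eef_pos'])
cv2.imwrite('pics/h_side.png',env.snapshot('side'))
cv2.imwrite('pics/h_wrist.png',env.snapshot('wrist'))
```

```text
above t9.82 J [-349.9  214.5  129.5] rot [-1.799e+02  1.000e-01  9.160e+01] F jig 0.6 -0.3 -1.4 w 93.0
down t10.69 J [-349.2  215.3   58.8] rot [179.9  -0.   91.5] F jig 0.7 0.1 -0.8 w 93.2
grasp t11.32 J [-349.8  215.    58.1] rot [180.   -0.   91.5] F jig 0.1 -0.1 2.4 w 59.8
[434.01937312 303.06604312  58.13888972] [ 1.79993442e+02 -3.91995468e-03  9.15057513e+01]
up t12.35 J [-350.3  214.3  188.9] rot [-179.9    0.    91.5] F jig -0.0 0.8 -2.7 w 60.1
[433.27399581 302.66343045 188.89853573]
```

View pics/h_side.png

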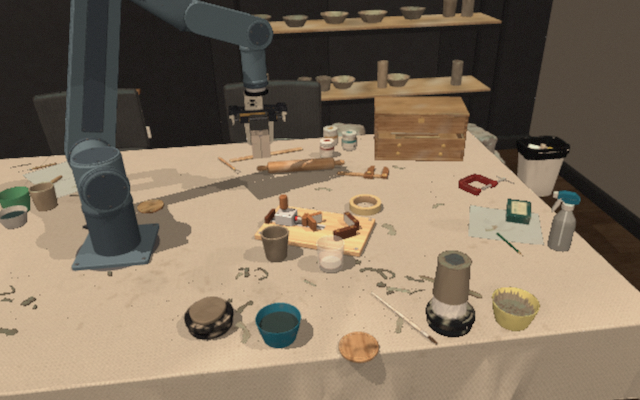

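View pics/h_wrist.png

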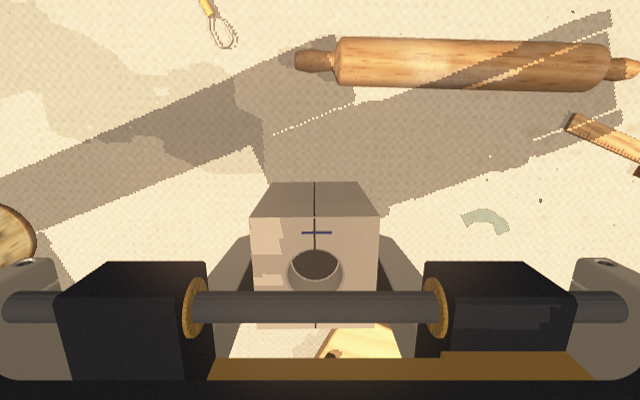

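Run:
```python
from h import *
env.goto(JW(-11,0,190),[180,0,TH+45]); st('over')
env.move_straight(JW(-11,0,100),rate=150); env.wait(0.2); o=st('hover')
im=env.snapshot('wrist');cv2.imwrite('pics/i_wrist.png',im)
import json; json.dump(dict(p=list(o['eef_pos']),r=list(o['ee_rot'])),open('i.json','w'))
cv2.imwrite('pics/i_side.png',cv2.resize(env.snapshot('side')[100:300,200:460],None,fx=2.9,fy=2.9,interpolation=cv2.INTER_CUBIC))
```

```text
over t13.93 J [-12.    1.2 190. ] rot [-180.     0.    19.5] F jig -0.3 -0.1 -2.8 w 59.8
hover t14.88 J [-10.2   0.3 101.4] rot [ 1.799e+02 -1.000e-01  1.940e+01] F jig 0.5 -0.6 -2.5 w 59.7
```

View pics/i_wrist.png

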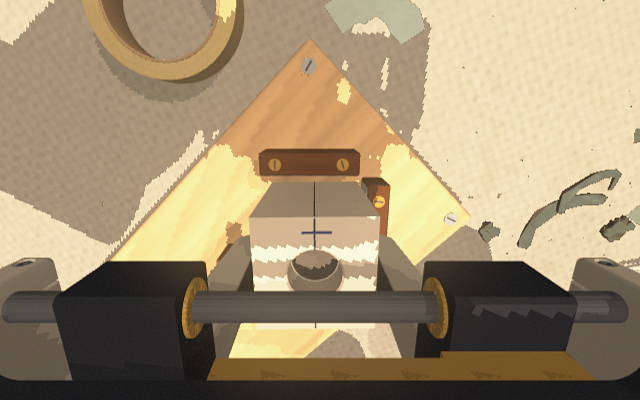

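View pics/i_side.png

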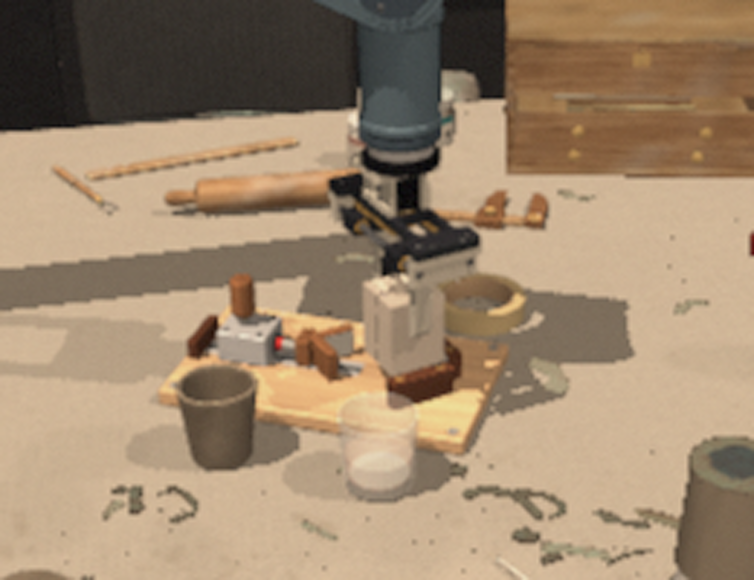

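Run:
```python
from h import *
import json
d=json.load(open('i.json')); c=cam('wrist',dict(eef_pos=np.array(d['p']),ee_rot=np.array(d['r'])))
def show(n,uv,z):
    w=WJ(ray(c,uv,z)[0]); print(n,w.round(1),'nL %.1f nR %.1f'%((w[0]+w[1])/2**.5,(w[0]-w[1])/2**.5))
show('Lscrew',(275,164.5),48);show('Lscrew2',(343,164),48);show('Rscrew',(379,202),48)
show('Lfence outer L',(260,149.5),48);show('Lfence outer R',(360,149.5),48)
show('R fence right edge',(388.5,190),48);show('R fence tip',(388.5,178),48)
show('board corner',(310,39.5),18);show('board corner R',(470.5,216.5),18)
zt=d['p'][2]-58+78-0.1
print(zt);show('mould top front L',(252,217),zt);show('mould top front R',(380,217),zt);show('cross',(316,232),zt)
```

```text
Lscrew [ 2.7 49.5 48. ] nL 36.9 nR -33.1
Lscrew2 [35.5 17.1 48. ] nL 37.2 nR 13.0
Rscrew [ 34.9 -20.1  48. ] nL 10.5 nR 38.9
Lfence outer L [ 2.9 63.4 48. ] nL 46.9 nR -42.8
Lfence outer R [50.2 16.2 48. ] nL 46.9 nR 24.1
R fence right edge [ 45.4 -18.3  48. ] nL 19.1 nR 45.0
R fence tip [ 50.9 -11.9  48. ] nL 27.6 nR 44.4
board corner [78.3 91.7 18. ] nL 120.2 nR -9.5
board corner R [ 78.4 -92.8  18. ] nL -10.2 nR 121.1
121.3356274880991
mould top front L [ -7.6  41.4 121.3] nL 24.0 nR -34.6
mould top front R [ 33.4   0.5 121.3] nL 24.0 nR 23.3
cross [  7.8  15.8 121.3] nL 16.7 nR -5.6
```

Run:
```python
from h import *
env.move_straight(JW(-11,0,82),rate=60); st('82')
env.move_straight(JW(-11,0,76.4),rate=20); env.wait(0.3); st('placed')
env.ungrasp(); st('open')
env.move_straight(JW(-11,0,180),rate=120); st('up')
env.goto(JW(-90,-75,200),[180,0,TH+90]); env.wait(0.2); o=st('look')
im=env.snapshot('wrist');cv2.imwrite('pics/j_wrist.png',im)
import json; json.dump(dict(p=list(o['eef_pos']),r=list(o['ee_rot'])),open('j.json','w'))
```

```text
82 t15.43 J [-11.5  -0.2  81.1] rot [-1.799e+02  1.000e-01  1.940e+01] F jig -0.3 0.7 -3.0 w 59.7
placed t16.17 J [-11.   -0.   76.4] rot [-180.    -0.    19.4] F jig -0.4 0.7 -2.2 w 59.9
open t16.90 J [-11.   -0.   76.4] rot [180.   -0.   19.4] F jig 0.6 0.1 -0.7 w 93.2
up t17.92 J [-1.150e+01 -1.000e-01  1.791e+02] rot [-1.80e+02  1.00e-01  1.94e+01] F jig 0.2 0.3 0.1 w 93.2
look t18.98 J [-89.7 -74.7 199.6] rot [-180.    -0.    64.4] F jig 0.2 -0.7 -1.0 w 93.0
```

View pics/j_wrist.png

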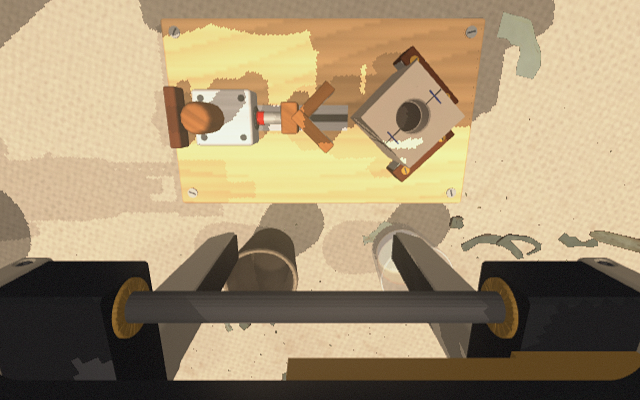

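Run:
```python
from h import *
import json
d=json.load(open('j.json')); c=cam('wrist',dict(eef_pos=np.array(d['p']),ee_rot=np.array(d['r'])))
J=lambda uv,z:WJ(ray(c,uv,z)[0]).round(1)
print('knob',J((202,117),102),'hole',J((411,117),96),'crosses',J((435,97),96),J((393,136.5),96))
env.goto(JW(-184,0,150),[180,0,TH+90])
env.move_straight(JW(-184,0,86),rate=100); env.wait(.1); st('down')
env.grasp(); st('grasp')
for x in (-165,-145,-136): env.move_straight(JW(x,0,86),rate=60); env.wait(.1); st(x)
im=env.snapshot('side');cv2.imwrite('pics/k_side.png',cv2.resize(im[130:270,230:400],None,fx=4,fy=4,interpolation=cv2.INTER_CUBIC))
```

```text
knob [-178.3   -0.5  102. ] hole [-10.9  -0.5  96. ] crosses [ 6.9 14.9 96. ] [-24.4 -16.   96. ]
down t20.50 J [-1.832e+02  1.000e-01  8.680e+01] rot [179.9  -0.   64.4] F jig 0.1 0.3 1.0 w 93.1
grasp t21.57 J [-184.   -0.   86.] rot [180.   -0.   64.4] F jig 0.8 0.3 0.1 w 25.2
-165 t22.13 J [-164.4    0.    86. ] rot [180.   -0.   64.4] F jig 1.5 0.5 -1.1 w 25.5
-145 t22.72 J [-144.5   -0.    86. ] rot [180.   -0.   64.4] F jig 1.2 -0.2 -0.8 w 25.4
-136 t23.12 J [-135.5    0.    86. ] rot [179.9  -0.   64.4] F jig 2.1 -1.5 -1.7 w 25.3
```

View pics/k_side.png

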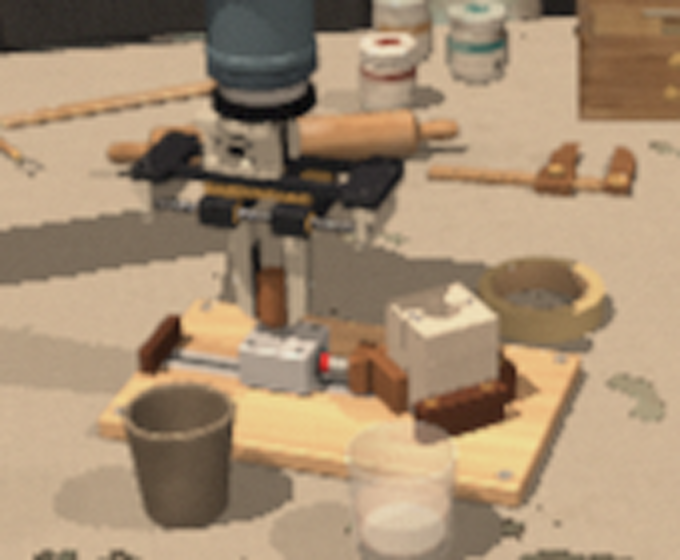

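Run:
```python
from h import *
for x in (-132,-128,-125,-122,-119): env.move_straight(JW(x,0,86),rate=25); env.wait(.2); st(x)
env.wait(.3); st('hold')
im=env.snapshot('side');cv2.imwrite('pics/l_side0.png',im);cv2.imwrite('pics/l_side.png',cv2.resize(im[180:260,260:380],None,fx=6.5,fy=6.5,interpolation=cv2.INTER_CUBIC))
cv2.imwrite('pics/l_wrist.png',env.snapshot('wrist'))
```

```text
-132 t23.68 J [-132.2   -0.    86. ] rot [-180.     0.    64.4] F jig -0.3 -0.6 1.4 w 25.3
-128 t24.18 J [-128.3   -0.    86. ] rot [-180.     0.    64.4] F jig -4.1 -0.3 2.9 w 25.1
-125 t24.65 J [-125.9   -0.    85.9] rot [-179.9    0.    64.4] F jig -6.5 -0.1 4.8 w 25.1
-122 t25.12 J [-123.8   -0.    85.9] rot [-179.8    0.    64.4] F jig -9.0 0.6 6.7 w 25.1
-119 t25.58 J [-121.8   -0.    85.9] rot [-179.7    0.    64.4] F jig -12.5 0.6 9.4 w 25.1
hold t25.88 J [-121.8   -0.    85.9] rot [-179.7    0.    64.4] F jig -13.4 0.1 9.0 w 25.2
```

View pics/l_side.png

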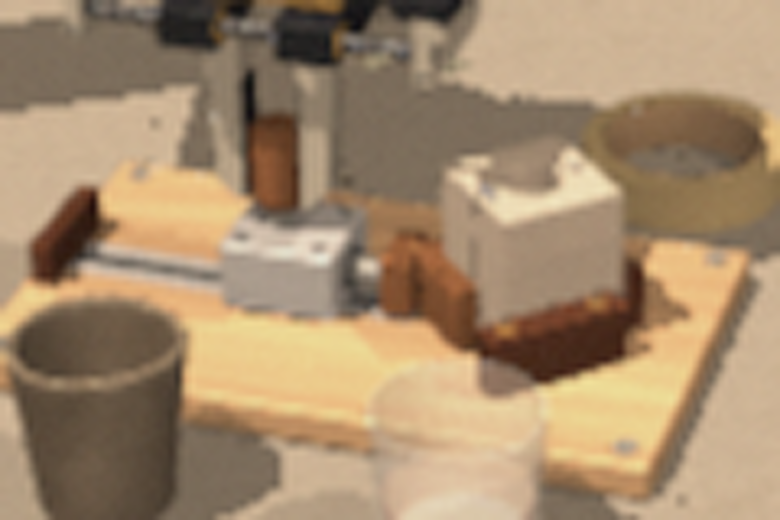

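View pics/l_wrist.png

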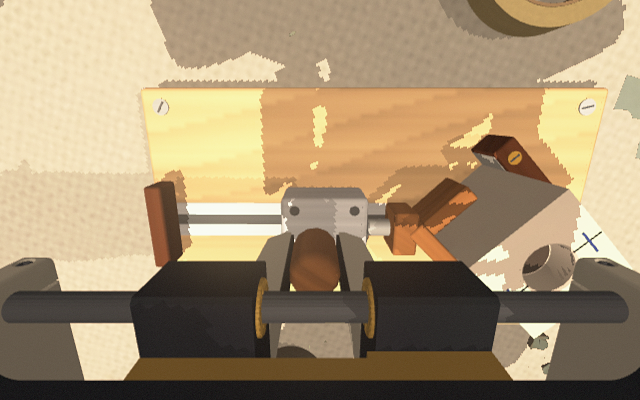

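Run:
```python
from h import *
import json
for x in (-117,-114.5): env.move_straight(JW(x,0,86),rate=20); env.wait(.3); o=st(x)
env.wait(.3); o=st('hold')
im=env.snapshot('side');cv2.imwrite('pics/m_side0.png',im);cv2.imwrite('pics/m_side.png',cv2.resize(im[180:260,260:380],None,fx=6.5,fy=6.5,interpolation=cv2.INTER_CUBIC))
json.dump(dict(p=list(o['eef_pos']),r=list(o['ee_rot'])),open('m.json','w'))
im=env.snapshot('wrist');cv2.imwrite('pics/m_wrist.png',im);cv2.imwrite('pics/m_wc.png',cv2.resize(im[120:345,360:640],None,fx=2.8,fy=2.6,interpolation=cv2.INTER_CUBIC))
```

```text
-117 t26.53 J [-120.6   -0.    85.9] rot [-179.6    0.    64.4] F jig -14.1 0.1 11.5 w 25.0
-114.5 t27.11 J [-119.    -0.    85.9] rot [-1.795e+02  1.000e-01  6.440e+01] F jig -16.8 -0.2 13.6 w 25.3
hold t27.41 J [-119.    -0.    85.9] rot [-1.795e+02  1.000e-01  6.440e+01] F jig -16.6 -0.6 14.2 w 25.4
```

View pics/m_side.png

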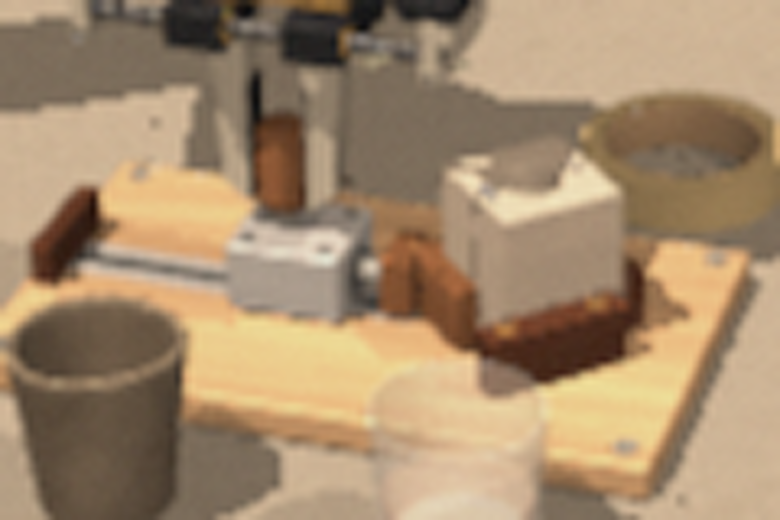

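View pics/m_wc.png

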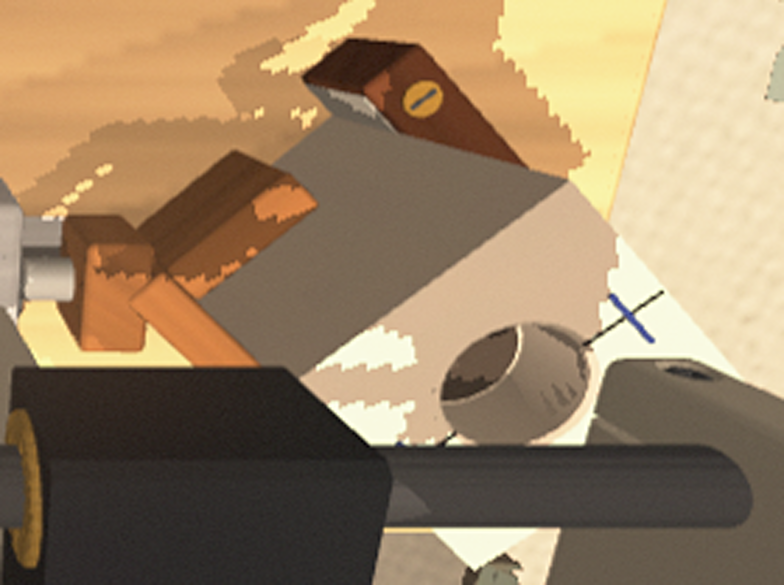

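Run:
```python
from h import *
import json
d=json.load(open('m.json')); c=cam('wrist',dict(eef_pos=np.array(d['p']),ee_rot=np.array(d['r'])))
f=lambda x,y:(360+x/2.8-.5,120+y/2.6-.5)
for n,uv,z in [('+y corner',f(570,180),96),('-x corner',f(300,375),96),('hole',f(518,382),96),('-y corner',f(478,570),96),('cross',f(628,315),96),('Lscrew',f(423,98),48),('board',(607,88),18),('board',(141,88),18),('notch top',f(205,298),52)]:
    print(n,WJ(ray(c,uv,z)[0]).round(1))
```

```text
+y corner [-1.3 41.5 96. ]
-x corner [-41.1   2.3  96. ]
hole [-1.6  1.  96. ]
-y corner [ -0.4 -42.7  96. ]
cross [14.8 15.2 96. ]
Lscrew [ 2.3 50.1 48. ]
board [78. 93. 18.]
board [-237.4   92.9   18. ]
notch top [-41.8   0.7  52. ]
```

Run:
```python
from h import *
st('pre'); env.job_done(); st('post')
```

```text
pre t27.51 J [-119.    -0.    85.9] rot [-1.795e+02  1.000e-01  6.440e+01] F jig -16.7 0.1 13.2 w 25.5
the job is handed in; nothing more can be done
the job is handed in; nothing more can be done
```

I drew the jaw back by its knob and stood the mould on the board about 11 mm short of the corner. Then I let go of it and pushed the slide up by the knob, and handed in at 27.5 s, still gripping and pushing the knob.

**Last checks**
- **Jaw:** The knob was at jig x = -119 mm, so the slide is at about 0.019 and the spring is pushed back about 11 mm. The wrist read 16.7 N against the push, which agrees with 1.5 N per mm. The red band is out of sight inside the slide in the side view.
- **Mould:** Three top corners and the pouring hole measured within about 2.5 mm of their seated places. The side edge I measured lies at 44.6 degrees to the jig against 45, and the jaw notch measured -41.8 mm against -42.
- **Hold:** The gripper was on the knob only, so the jaw alone holds the mould. In the last pictures the tape, glass and beaker looked undisturbed, but I did not measure them again.

**Disagreements**
- **Jig position:** The top camera put the jig about 4 mm further out than the wrist camera. I used the wrist camera's value, and the fences measured from it came out within about 1.5 mm of the sizes given.
- **Arm position:** Under load the arm stopped about 4.5 mm short of its commanded point, so I pushed further to allow for it.
- **Upward force:** At the end the wrist also read about 13 N upward on the tool, which I did not trace.

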